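# Level the bench scale

### The arm

A 6-joint arm with a two-finger parallel gripper is mounted at the origin on a cart in front of the work surface, level with it; the furniture and walls round the work are solid. World frame = base frame: x ahead of the robot, y to its left, z up, the work surface at z = 0. Lengths are in mm, angles in rad, forces in N, time in s.
With the tool pointing down it reaches from about 250 to 800 mm from the base axis. Payload 8.5 kg.
Tool frame: the origin (TCP) lies on the centre line of the jaws, within the pads' length; the fingertips stand 17 mm ahead of it and the grasp point (between the pads) lies 2 mm behind it; z points along the fingers, y is the line along which they close (so a half turn about z gives the same grasp; the last joint's range is limited). The gripper opens to 85 mm and grips with 20 to 120 N. Pads are 22 mm wide; open, the fingers measure 114 mm over their backs; the gripper's body (76 mm by 85 mm) begins 54 mm behind the grasp point. The pads swing forward as they close: fully open they stand 13 mm farther back than shut.
Start: joints at [-1.272, 0.238, -0.013, 1.319, 0, 1.571], TCP at [154.532, -501.698, 248.276] pointing down, gripper open.
Joint ranges: [-2.66, 2.66], [-1.03, 1.9], [-1.14, 1.46], [-1.82, 2.27], [-1.45, 1.34], [-3.14, 3.14]. Speed limits (rad/s): [2.22, 2.22, 2.79, 3.14, 3.14, 3.14].

### API

Orientations are given as a unit quaternion [w, x, y, z].
In Python, from station import ctrl gives the robot as it stands. The module is installed in compiled form; this text tells all that it offers.
- The arm moves only by the tool play_rows, never from a script. Its argument "rows" is a list of rows, each a list of 4 numbers: the shift along the tool's x, y, z in m, then the turn about the tool's z in degrees. A call has 1 to 10 rows; each row is the pose to reach, as a shift and turn from the pose commanded when the call began, along the tool's axes at that moment; what a row does not reach only later rows make up. A row lasts 1/10 s, in which the tool goes at most 50 mm and 8.59 degrees, less where a joint would pass 70% of its speed; a pose out of reach is approached as far as the arm can. A call with a gripper value outside its range is refused whole. "jaw" is the closure, from 0 (fully open) to 1 (shut), set as the call begins (left out, the last holds). The fingers move at their own pace and stop on an object; "grip_force" is the grip in N (left out, the last holds). Time passes only in rows, so rows that repeat a pose let the fingers close. It gives the time, the measured TCP pose, the force, the opening and the grip force at its end, in the units of the state.
- ctrl.get_state(): the state, without advancing time (a new reading comes with each control period).
- ctrl.read_camera(name): name is "side" or "top"; returns (picture, depth): 480x640x3 uint8, red, green, blue; 480x640 float32, mm along the optical axis (not along the pixel's ray), 0 where there is no reading.
- ctrl.camera_params(name): a dict with "mtx" (3x3 intrinsics, pixels), "distortion" ([k1, k2, p1, p2, k3] as OpenCV has them; the pictures are not rectified), "T" (4x4, takes a point from camera to world coordinates). Camera axes: x right, y up, looking along -z (the intrinsics and any distortion apply to the point x, -y, -z); pixel columns grow to the right and rows downward; lengths in mm; the calibration is good to about 2 mm. A picture is of the moment at which its call begins. camera_params takes no time and is no camera call.
- ctrl.hand_in(): hands the job in; it is judged then, once.
The state is a dict: "time": time; "joint_positions": joint angles; "joint_vel": joint speeds; "joint_efforts": joint torques, N m; "eef_pos": TCP position; "tcp_rot": TCP orientation; "ft_force": force on the tool from outside, world axes, zero at the start; "moment": the same for the moment, N m; "opening": finger opening in mm; "gripper_force": force on a finger pad.
Only numpy, scipy, OpenCV 4.12 (cv2) and the standard library are available. Lean on these libraries where they do the work, as an engineer would, in place of code of your own. Each camera call takes 0.05 s, during which the arm holds its last target. There are 200 camera calls.

### The job

Level the kitchen scale before it is used: with the scraper block, clear the three chocolate chunks off its platter onto the worktop, stand the scraper aside on the worktop, and set the spirit level flat in the middle of the bare platter, pointing along the platter towards the side with the screw foot. Let go of the level and turn the knob of that foot until the bubble rests between the two lines. Then press the level down firmly on the platter and finish like that, still pressing with the bubble between its lines, so that I can tighten the lock nut; do not knock over the squeeze bottle or the salt shaker.

Things in the scene. Friction and masses are not known exactly. Their poses are not given: they have to be found in the camera images.
- scale: kitchen scale (tilts): grey housing, steel platter 160 x 220 x 6 mm on top, console behind it up to 25 mm higher. z: platter normal; y: along the 220 mm length, away from the screw foot; x: across, towards the console. Origin on the tilt axis through the fixed feet, 95 mm in +y of the platter's middle, 50 mm below its face. The screw foot's side (-y) starts too low, by 0.015 to 0.03 rad
- platter (a point): middle of the platter's upper face, about 59 mm above the worktop (62 mm when level), axes as scale: x spans +-80 mm, y +-110 mm; it has no rim
- knob (a point): top centre of the screw foot's round knob, 103 mm above the worktop: 40 mm across, 25 mm tall, upright; below it 25 mm free down to the lug. It is 45 mm in -x and 148 mm in -y of the platter's middle. Turns about the vertical without rising; clockwise from above lifts that side, 12 mm a turn (0.0079 rad tilt per rad). Stays where left; 0.06 N m turns it
- spirit_level: aluminium pocket spirit level, 120 (x) x 22 (y) x 40 (z) mm, 0.25 kg, standing on its underside; origin: centre of the underside. The outer 26 mm at each end are solid, 40 mm tall; between them the body is 27 mm tall and carries the open vial (top 38 mm up) with two black lines 22 mm apart
- bubble (a joint): place of the 14 mm bubble along the level's x axis, m, 0 in the middle, stops at +-0.016. It runs to the higher end, 0.5 m per rad of slope (4 mm per rad of knob when the level points along the platter), settles in about 1 s; within +-0.004 it is between the lines
- scraper: scraper block standing on its black nylon foot 120 (its x) x 34 (y) x 11 mm; steel web above; rounded wooden handle 122 x 26 mm, from 42 to 76 mm above the underside. 0.22 kg. Origin: centre of the underside
- squeeze_bottle_0: bystander: squeeze bottle 57 mm wide, 218 mm tall; origin: centre of the underside
- salt_shaker: bystander: salt shaker 44 mm wide, 90 mm tall; origin: centre of the underside
- chunk0: chunk of dark chocolate on the platter, about 28 mm wide, 13 mm tall; origin: centre of the underside
- chunk1: chunk of dark chocolate on the platter, about 28 mm wide, 13 mm tall; origin: centre of the underside
- chunk2: chunk of dark chocolate on the platter, about 28 mm wide, 13 mm tall; origin: centre of the underside

How it is judged (in metres and radians):
On the way, in this order (a step that is already met when the one before it is completed fails the run):
1. the three chunks are off the platter on the worktop, with the scraper in the gripper (height (world z) of chunk0 between -0.02 and 0.035 m and height (world z) of chunk1 between -0.02 and 0.035 m and height (world z) of chunk2 between -0.02 and 0.035 m and contact force between the fingers and scraper above 1 N), for 0.1 s.
2. the scraper stands aside and the spirit level stands on the platter, let go, its bubble still beyond a line (height (world z) of chunk0 between -0.02 and 0.035 m and height (world z) of chunk1 between -0.02 and 0.035 m and height (world z) of chunk2 between -0.02 and 0.035 m and height (world z) of scraper between -0.02 and 0.03 m and x of spirit_level in the frame of platter between -0.045 and 0.045 m and y of spirit_level in the frame of platter between -0.04 and 0.04 m and z of spirit_level in the frame of platter between -0.005 and 0.005 m and angle between the x axis of spirit_level and the y axis of platter, either way round below 0.2 rad and angle between the z axis of spirit_level and the z axis of platter, either way round below 0.03 rad and contact force between the fingers and spirit_level below 0.05 N and (value of joint bubble above 0.0045 m or value of joint bubble below -0.0045 m)), for 0.1 s.
3. the foot has been turned so that the bubble rests between the lines, the level standing freely (x of spirit_level in the frame of platter between -0.045 and 0.045 m and y of spirit_level in the frame of platter between -0.04 and 0.04 m and z of spirit_level in the frame of platter between -0.005 and 0.005 m and angle between the x axis of spirit_level and the y axis of platter, either way round below 0.2 rad and angle between the z axis of spirit_level and the z axis of platter, either way round below 0.03 rad and contact force between the fingers and spirit_level below 0.05 N and value of joint bubble between -0.004 and 0.004 m), for 0.3 s.
At the end, for the whole second after the job is handed in: Level pressed on the platter (3 N or more besides its weight), flat, within 45 x 40 mm of the middle and 0.2 rad of the line to the foot's side; bubble within 4 mm of centre; chunks and scraper on the worktop (height (world z) of chunk0 between -0.02 and 0.035 m and height (world z) of chunk1 between -0.02 and 0.035 m and height (world z) of chunk2 between -0.02 and 0.035 m and height (world z) of scraper between -0.02 and 0.03 m and x of spirit_level in the frame of platter between -0.045 and 0.045 m and y of spirit_level in the frame of platter between -0.04 and 0.04 m and z of spirit_level in the frame of platter between -0.005 and 0.005 m and angle between the x axis of spirit_level and the y axis of platter, either way round below 0.2 rad and angle between the z axis of spirit_level and the z axis of platter, either way round below 0.03 rad and value of joint bubble between -0.004 and 0.004 m and contact force between spirit_level and scale above 5.6 N and contact force between the fingers and spirit_level above 2 N and linear speed of spirit_level below 0.02 m/s); the arm keeps its last pose, push and grip.
It fails at once if the squeeze bottle is knocked over (angle between squeeze_bottle_0's own z axis and vertical above 0.6 rad).
It fails at once if the salt shaker is knocked over (angle between salt_shaker's own z axis and vertical above 0.6 rad).
It also fails if it takes over 72 s, if anything falls off the work surface, if the arm or the gripper's body presses on something with over 40 N, if the wrist force passes 120 N, or if a joint passes its speed limit or range.

## Working session

There is one attempt and no reset: what is moved stays moved. The work goes in short steps, Python scripts to look and compute and a tool call to move; the robot and the scene stay as the last step left them, time stands still between calls to the robot, and variables do not carry over. Pictures are saved under pics/ and viewed, at most 10 in all, crops included, and the job is handed in when it is done.

Besides the shell and the picture viewer there is one more tool, called by a JSON object that holds its "api" and its "payload", one argument or row to a line. play_rows: Moves the arm, as the interface text tells. Its arguments: {"type":"object","properties":{"rows":{"type":"array"},"jaw":{"type":"number"},"grip_force":{"type":"number"}},"required":["rows"]}

```bash
mkdir -p pics
cat > h.py <<'E'
import numpy as np, cv2
from station import ctrl
def grab(n):
    im,d=ctrl.read_camera(n); p=ctrl.camera_params(n)
    return im,d,p
def save(name,im): cv2.imwrite('pics/'+name,cv2.cvtColor(im,cv2.COLOR_RGB2BGR))
def ray(p,uv):
    uv=np.array(uv,float).reshape(-1,1,2)
    q=cv2.undistortPoints(uv,np.array(p['mtx']),np.array(p['distortion'])).reshape(-1,2)
    d=np.c_[q[:,0],-q[:,1],-np.ones(len(q))]; T=np.array(p['T'])
    return T[:3,3],d@T[:3,:3].T
def onz(p,uv,z):
    o,d=ray(p,uv); return o+d*((z-o[2])/d[:,2])[:,None]
def pts(p,uv,depth):
    uv=np.array(uv,int).reshape(-1,2); o,d=ray(p,uv); return o+d*depth[uv[:,1],uv[:,0]][:,None]
def pix(p,P):
    T=np.linalg.inv(np.array(p['T'])); P=np.array(P,float).reshape(-1,3)@T[:3,:3].T+T[:3,3]
    P=P*[1,-1,-1]; return cv2.projectPoints(P,np.zeros(3),np.zeros(3),np.array(p['mtx']),np.array(p['distortion']))[0].reshape(-1,2)
E
python3 - <<'E'
from h import *
for n in('top','side'):
    im,d,p=grab(n); save(n+'0.png',im); np.savez(n+'0.npz',im=im,d=d); print(n,np.round(p['T'],2).tolist(),p['mtx'])
s=ctrl.get_state(); print(s['tcp_rot'],s['time'],s['opening'])
E
```

```text
top [[0.01, 0.98, -0.18, 413.36], [-1.0, 0.01, -0.0, 24.14], [-0.0, 0.18, 0.98, 1197.95], [0.0, 0.0, 0.0, 1.0]] [[516.28664199   0.         322.8442007 ]
 [  0.         516.28664199 236.32123184]
 [  0.           0.           1.        ]]
side [[-0.99, 0.11, -0.1, 498.82], [-0.15, -0.63, 0.77, 802.75], [0.02, 0.77, 0.64, 745.17], [0.0, 0.0, 0.0, 1.0]] [[466.63578556   0.         318.36186721]
 [  0.         466.63578556 231.31267434]
 [  0.           0.           1.        ]]
[-6.26883994e-04  9.88857755e-01  1.48862143e-01 -9.49132362e-05] 0.1 85.40086969512791
```

View pics/top0.png

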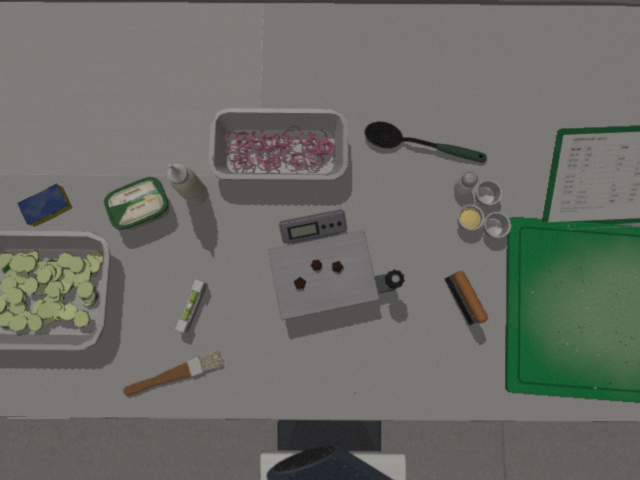

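View pics/side0.png

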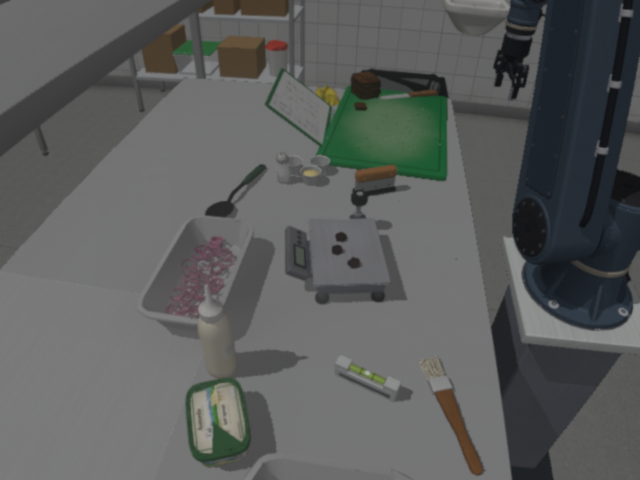

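The top view shows the platter centred near (325,275), with chunks at (300,283), (317,265) and (337,267). The knob is at (394,280), the level at (190,306), the scraper at (466,298), the bottle at (185,185) and the shaker at (470,180). The side view agrees.

```bash
cat > m.py <<'E'
from h import *
v,u=np.mgrid[0:480,0:640]; UV=np.c_[u.ravel(),v.ravel()]
def cloud(n,k=None):
    if k is None: im,d,p=grab(n)
    else: z=np.load(f'{n}{k}.npz'); im,d=z['im'],z['d']; p=ctrl.camera_params(n)
    return im,pts(p,UV,d).reshape(480,640,3),d,p
def rect(P,sel):
    q=P[sel][:,:2].astype(np.float32); r=cv2.minAreaRect(q); return np.round(r[0],1),np.round(r[1],1),round(r[2],1),len(q),np.round(np.median(P[sel],0),1)
E
python3 - <<'E'
from m import *
for n,B in(('top',dict(plat=(265,230,380,320),knob=(380,265,408,295),lev=(172,275,210,338),scr=(440,265,492,330),bot=(165,155,210,210),salt=(460,170,480,190))),('side',dict(plat=(305,215,392,295),knob=(345,187,375,225),lev=(330,352,405,400),scr=(350,160,402,200),bot=(195,285,240,380),salt=(274,150,292,184)))):
    im,P,d,p=cloud(n,0); X=P[...,2]
    for k,(a,b,c,e) in B.items():
        m=np.zeros((480,640),bool); m[b:e,a:c]=1; m&=d>0
        lo,hi=dict(plat=(50,66),knob=(90,112),lev=(22,50),scr=(45,90),bot=(30,230),salt=(30,100))[k]
        s=m&(X>lo)&(X<hi); print(n,k,rect(P,s) if s.sum()>3 else s.sum(), np.percentile(X[s],[2,98]).round(1) if s.sum() else '')
    # chunks
    b=dict(top=(275,245,370,305),side=(312,225,382,285))[n]
    hsv=im.max(2).astype(int); m=np.zeros((480,640),np.uint8); m[b[1]:b[3],b[0]:b[2]]=(hsv[b[1]:b[3],b[0]:b[2]]<75)
    c,_,st,ce=cv2.connectedComponentsWithStats(m)
    for i in range(1,c):
        if st[i,4]>15: print(n,'chunk',ce[i].round(1),st[i].tolist(),onz(p,ce[i],66)[0].round(1))
    # wood handle
    h=cv2.cvtColor(im,cv2.COLOR_RGB2HSV); a,b_,c_,e=B['scr']; m=np.zeros((480,640),bool); m[b_:e,a:c_]=1
    s=m&(h[...,1]>110)&(h[...,0]<25)&(h[...,2]>60)
    Q=onz(p,UV[s.ravel()],66); print(n,'wood',cv2.minAreaRect(Q[:,:2].astype(np.float32)))
E
```

```text
top plat (array([555.3,  29.5]), array([196.4, 220.2]), 12.1, 7199, array([539.9,  28.7,  60.4])) [53.9 65.1]
top knob (array([ 523.9, -127. ]), array([37.8, 40.6]), 26.9, 277, array([ 523.4, -126.5,  102.6])) [ 93.5 107.6]
top lev (array([467.4, 323.7]), array([ 23.9, 120. ]), 70.5, 585, array([466.3, 321.6,  37.5])) [23.3 44.1]
top scr (array([ 489.9, -296.7]), array([121.4,  29. ]), 26.2, 740, array([ 488.3, -293.8,   73.8])) [54.1 79. ]
top bot (array([736.8, 327.9]), array([ 58.9, 156.3]), 42.7, 1026, array([722.4, 320.4, 133.1])) [ 35.9 204.6]
top salt (array([ 748.8, -310.7]), array([50.7, 33.9]), 74.9, 273, array([ 747.6, -299.7,   81.5])) [36.6 90.7]
top chunk [316.2 265. ] [311, 260, 11, 11, 98] [556.8  39.9  66. ]
top chunk [336.9 266.7] [332, 261, 11, 12, 103] [553.3  -5.7  66. ]
top chunk [299.6 283. ] [294, 277, 12, 12, 106] [516.8  76.1  66. ]
top wood ((489.5810852050781, -294.96728515625), (118.39918518066406, 28.317459106445312), 26.735015869140625)
side plat (array([544. ,  28.1]), array([175.6, 222.7]), 12.1, 4707, array([536.7,  45.9,  60.7])) [54.8 64.2]
side kn
[... 168 characters left out ...]
, 945, array([466.7, 329. ,  37. ])) [22.7 42. ]
side scr (array([ 520. , -240.7]), array([227.7,  79.8]), 59.7, 511, array([ 490.1, -286.3,   68. ])) [47.1 78.6]
side bot (array([761.7, 278.6]), array([ 77.2, 248.1]), 18.2, 2398, array([728. , 346.6, 118.2])) [ 32.9 202. ]
side salt (array([ 743.3, -332.8]), array([105. ,  38.6]), 77.6, 306, array([ 749.4, -292.1,   57.9])) [30.9 90.3]
side chunk [340.9 236.7] [335, 232, 12, 10, 95] [553.2  -4.5  66. ]
side chunk [337.  249.6] [332, 245, 12, 10, 96] [556.8  40.6  66. ]
side chunk [353.9 262.6] [347, 257, 14, 12, 112] [516.3  75.6  66. ]
side wood ((488.265625, -291.4476623535156), (125.46256256103516, 51.70893478393555), 26.958683013916016)
```

```bash
cat > g.py <<'E'
import sys; from h import *
from scipy.spatial.transform import Rotation as R
s=ctrl.get_state(); q=s['tcp_rot']; M=R.from_quat([q[1],q[2],q[3],q[0]]).as_matrix(); p=np.array(s['eef_pos'])
yaw=np.degrees(np.arctan2(M[1,0],M[0,0])); print('t',round(s['time'],2),'pos',p.round(1),'yaw',yaw.round(2),'open',round(s['opening'],1),'F',np.round(s['ft_force'],1),'j',np.round(s['joint_positions'],2))
P0=np.array([537,27.]);ax=np.array([.978,.21]);ay=np.array([-.21,.978])
for a in sys.argv[1:]:
    f=a.split(','); pl=f[0]=='p'; f=[float(t) for t in (f[1:] if pl else f)]
    xy=P0+f[0]*ax+f[1]*ay if pl else np.array(f[:2])
    d=M.T@(np.r_[xy,f[2]]-p); print(a,'->',(d/1000).round(4).tolist(),'turn',round(yaw-f[3],2),'world',xy.round(1))
E
python3 g.py 489.5,-296,150,26.7 489.5,-296,57,26.7
```

```text
t 0.1 pos [ 154.5 -501.4  247.8] yaw 17.12 open 85.4 F [-0.4  0.4  0.5] j [-1.27  0.24 -0.01  1.32 -0.    1.57]
489.5,-296,150,26.7 -> [0.3807, -0.0975, 0.0979] turn -9.58 world [ 489.5 -296. ]
489.5,-296,57,26.7 -> [0.3807, -0.0974, 0.1909] turn -9.58 world [ 489.5 -296. ]
```

{"api": "play_rows", "payload": {
  "rows": [
    [0.19,-0.049,0.05,-5],
    [0.381,-0.0975,0.098,-9.6],
    [0.381,-0.0975,0.098,-9.6],
    [0.381,-0.0975,0.098,-9.6],
    [0.381,-0.0975,0.098,-9.6],
    [0.381,-0.0975,0.098,-9.6],
    [0.381,-0.0975,0.098,-9.6],
    [0.381,-0.0975,0.098,-9.6],
    [0.381,-0.0975,0.098,-9.6],
    [0.381,-0.0975,0.098,-9.6]
  ],
  "jaw": 0
}}

```text
time: 1.1
eef_pos: [490.5, -295.1, 149.2]
tcp_rot: [-0.001, 0.973, 0.232, -0.001]
ft_force: [-0.5, -0.6, -0.4]
opening: 85.2
gripper_force: 0.0
```

```bash
python3 g.py 489.5,-296,57,26.7
```

```text
t 1.1 pos [ 490.5 -295.1  149.2] yaw 26.88 open 85.2 F [-0.5 -0.6 -0.4] j [-0.54  0.37 -0.09  1.12 -0.    2.13]
489.5,-296,57,26.7 -> [-0.0012, 0.0005, 0.0922] turn 0.18 world [ 489.5 -296. ]
```

{"api": "play_rows", "payload": {
  "rows": [
    [0,0,0.04,0],
    [0,0,0.075,0],
    [0,0,0.091,0],
    [0,0,0.091,0],
    [0,0,0.091,0]
  ]
}}

```text
time: 1.6
eef_pos: [489.3, -297.3, 60.1]
tcp_rot: [0.0, 0.973, 0.23, 0.0]
ft_force: [-0.1, -0.4, -0.2]
opening: 85.4
gripper_force: 0.0
```

{"api": "play_rows", "payload": {
  "rows": [
    [0,0,0,0],
    [0,0,0,0],
    [0,0,0,0],
    [0,0,0,0],
    [0,0,0,0],
    [0,0,0,0],
    [0,0,0,0],
    [0,0,0,0]
  ],
  "jaw": 1,
  "grip_force": 60
}}

```text
time: 2.4
eef_pos: [490.2, -296.5, 59.9]
tcp_rot: [0.0, 0.973, 0.231, 0.0]
ft_force: [-0.2, -1.0, 6.4]
opening: 24.8
gripper_force: 59.7
```

```bash
python3 g.py p,4,-78,178,12.1
```

```text
t 2.4 pos [ 490.2 -296.5   59.9] yaw 26.73 open 24.8 F [-0.2 -1.   6.4] j [-0.54  0.44 -0.22  0.91 -0.    2.13]
p,4,-78,178,12.1 -> [0.1715, -0.1913, -0.1182] turn 14.63 world [557.3 -48.4]
```

{"api": "play_rows", "payload": {
  "rows": [
    [0,0,-0.04,0],
    [0,0,-0.09,0],
    [0,0,-0.12,0],
    [0.04,-0.045,-0.12,4],
    [0.085,-0.095,-0.12,8],
    [0.13,-0.145,-0.12,12],
    [0.1715,-0.191,-0.12,14.6],
    [0.1715,-0.191,-0.12,14.6],
    [0.1715,-0.191,-0.12,14.6],
    [0.1715,-0.191,-0.12,14.6]
  ]
}}

```text
time: 3.4
eef_pos: [557.3, -46.9, 178.9]
tcp_rot: [-0.0, 0.994, 0.107, -0.0]
ft_force: [0.0, -0.4, -1.0]
opening: 25.4
gripper_force: 60.2
```

```bash
python3 g.py p,4,-78,119,12.1 p,4,115,123,12.1
python3 - <<'E'
from m import *
im,d,p=grab('side'); save('side1.png',cv2.resize(im[120:330,240:460],(800,764))[:600])
E
```

```text
t 3.4 pos [557.3 -46.9 178.9] yaw 12.32 open 25.4 F [ 0.  -0.4 -1. ] j [-0.08  0.33 -0.07  1.18  0.    2.84]
p,4,-78,119,12.1 -> [-0.0003, 0.0016, 0.0599] turn 0.22 world [557.3 -48.4]
p,4,115,123,12.1 -> [0.0004, -0.1915, 0.056] turn 0.22 world [516.8 140.3]
```

View pics/side1.png

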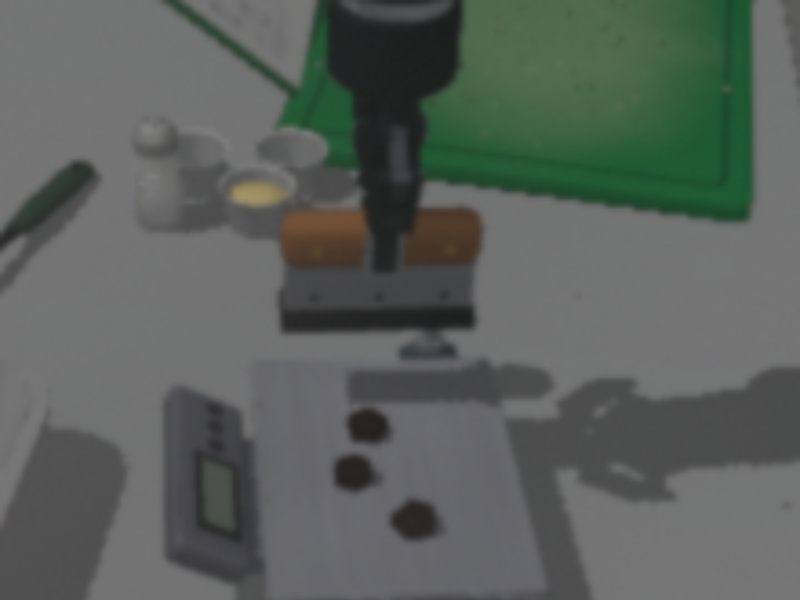

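The scraper hangs level in the gripper, centred over the near-knob end of the platter. The three chunks lie ahead of it at about (367,425), (353,470) and (413,520) in the crop.

{"api": "play_rows", "payload": {
  "rows": [
    [0,0.001,0.03,0],
    [0,0.001,0.05,0],
    [0,0.001,0.0595,0],
    [0,0.001,0.0595,0],
    [0,-0.01,0.0592,0],
    [0,-0.025,0.0589,0],
    [0,-0.04,0.0586,0],
    [0,-0.055,0.0583,0],
    [0,-0.07,0.058,0]
  ]
}}

```text
time: 4.35
eef_pos: [542.2, 21.5, 121.5]
tcp_rot: [-0.0, 0.994, 0.106, 0.0]
ft_force: [-0.1, -0.1, -1.2]
opening: 25.5
gripper_force: 60.9
```

{"api": "play_rows", "payload": {
  "rows": [
    [0,-0.015,-0.0003,0],
    [0,-0.03,-0.0006,0],
    [0,-0.045,-0.0009,0],
    [0,-0.06,-0.0012,0],
    [0,-0.075,-0.0015,0],
    [0,-0.085,-0.0018,0],
    [0,-0.095,-0.002,0],
    [0,-0.105,-0.0022,0],
    [0,-0.115,-0.0024,0],
    [0,-0.125,-0.0026,0]
  ]
}}

```text
time: 5.35
eef_pos: [519.8, 127.3, 123.9]
tcp_rot: [-0.006, 0.993, 0.117, -0.001]
ft_force: [0.1, -0.1, -1.3]
opening: 25.0
gripper_force: 60.9
```

```bash
python3 g.py p,4,115,123,12.1
python3 - <<'E'
from m import *
im,d,p=grab('side'); save('side2.png',cv2.resize(im[200:410,240:460],(629,600)))
E
```

```text
t 5.35 pos [519.8 127.3 123.9] yaw 13.41 open 25.0 F [ 0.1 -0.1 -1.3] j [ 0.23  0.33 -0.22  1.02  0.01  3.14]
p,4,115,123,12.1 -> [0.0, -0.0134, 0.0011] turn 1.31 world [516.8 140.3]
```

View pics/side2.png

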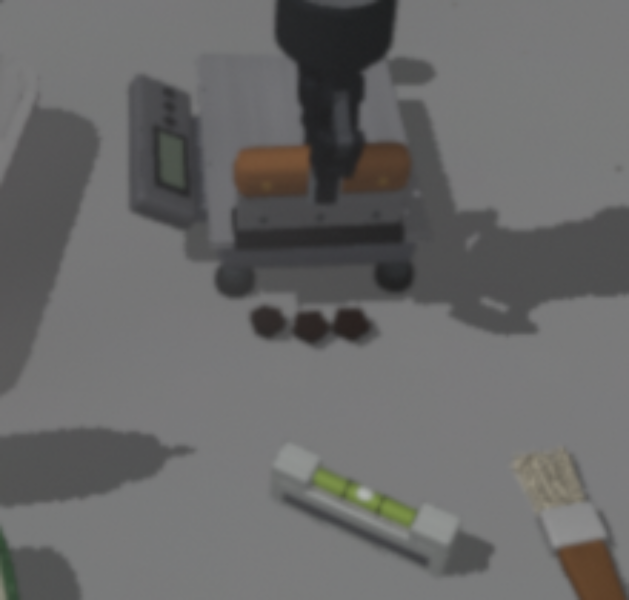

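All three chunks lie on the worktop beyond the far edge, at about (268,322), (311,327) and (351,324) in the crop. The scraper is still held. Next I stand it back on its original spot, which is clear.

{"api": "play_rows", "payload": {
  "rows": [
    [0,0,-0.04,0],
    [0,0,-0.07,0],
    [0,0,-0.07,0]
  ]
}}

```text
time: 5.7
eef_pos: [522.2, 126.5, 197.9]
tcp_rot: [-0.006, 0.993, 0.117, 0.002]
ft_force: [1.5, -0.5, -1.5]
opening: 25.1
gripper_force: 61.1
```

```bash
python3 g.py 490,-296.5,190,26.7 490,-296.5,60.5,26.7
```

```text
t 5.7 pos [522.2 126.5 197.9] yaw 13.38 open 25.1 F [ 1.5 -0.5 -1.5] j [ 0.23  0.28 -0.09  1.2   0.01  3.14]
490,-296.5,190,26.7 -> [-0.1293, 0.4042, 0.0021] turn -13.32 world [ 490.  -296.5]
490,-296.5,60.5,26.7 -> [-0.1301, 0.4057, 0.1315] turn -13.32 world [ 490.  -296.5]
```

{"api": "play_rows", "payload": {
  "rows": [
    [-0.014,0.045,0,-1.5],
    [-0.028,0.09,0,-3],
    [-0.043,0.135,0,-4.5],
    [-0.057,0.18,0,-6],
    [-0.072,0.225,0,-7.5],
    [-0.086,0.27,0,-9],
    [-0.1,0.315,0,-10.5],
    [-0.115,0.36,0.002,-12],
    [-0.13,0.405,0.005,-13.3],
    [-0.13,0.405,0.005,-13.3]
  ]
}}

```text
time: 6.7
eef_pos: [486.4, -302.9, 182.3]
tcp_rot: [-0.006, 0.973, 0.229, -0.001]
ft_force: [0.6, -0.0, -2.3]
opening: 25.3
gripper_force: 61.1
```

{"api": "play_rows", "payload": {
  "rows": [
    [0,0,0.03,0],
    [0,0,0.07,0],
    [0,0,0.105,0],
    [0,0,0.115,0],
    [0,0,0.115,0]
  ]
}}

```text
time: 7.2
eef_pos: [486.2, -295.5, 67.5]
tcp_rot: [-0.007, 0.973, 0.231, -0.001]
ft_force: [0.7, -0.1, -0.7]
opening: 25.1
gripper_force: 60.9
```

```bash
python3 g.py 490,-296.5,60,26.7
```

```text
t 7.2 pos [ 486.2 -295.5   67.5] yaw 26.71 open 25.1 F [ 0.7 -0.1 -0.7] j [-0.55  0.44 -0.21  0.94  0.01  2.12]
490,-296.5,60,26.7 -> [0.003, 0.0027, 0.0075] turn 0.01 world [ 490.  -296.5]
```

{"api": "play_rows", "payload": {
  "rows": [
    [0,0,0.004,0],
    [0,0,0.0072,0],
    [0,0,0.0072,0]
  ]
}}

```text
time: 7.5
eef_pos: [487.8, -296.5, 62.6]
tcp_rot: [-0.006, 0.973, 0.231, 0.0]
ft_force: [-0.6, -0.3, -1.3]
opening: 25.1
gripper_force: 61.0
```

{"api": "play_rows", "payload": {
  "rows": [
    [0,0,0,0],
    [0,0,0,0],
    [0,0,0,0],
    [0,0,-0.02,0],
    [0,0,-0.06,0],
    [0,0,-0.11,0],
    [0,0,-0.16,0]
  ],
  "jaw": 0
}}

```text
time: 8.2
eef_pos: [487.3, -297.9, 223.5]
tcp_rot: [-0.006, 0.973, 0.231, -0.0]
ft_force: [1.7, -0.6, -0.3]
opening: 85.1
gripper_force: 0.0
```

```bash
python3 g.py 467.4,324,200,70.6 467.4,324,200,-109.4
python3 - <<'E'
from m import *
im,P,d,p=cloud('side'); X=P[...,2]
m=np.zeros((480,640),bool); m[352:400,330:405]=1; print(rect(P,m&(X>22)&(X<50)))
m=np.zeros((480,640),bool); m[160:200,350:402]=1; print('scr',rect(P,m&(X>60)&(X<85)))
E
```

```text
t 8.2 pos [ 487.3 -297.9  223.5] yaw 26.72 open 85.1 F [ 1.7 -0.6 -0.3] j [-0.55  0.33  0.06  1.3   0.01  2.12]
467.4,324,200,70.6 -> [0.2618, -0.5641, 0.0312] turn -43.88 world [467.4 324. ]
467.4,324,200,-109.4 -> [0.2618, -0.5641, 0.0312] turn 136.12 world [467.4 324. ]
(array([467.3, 324. ]), array([ 23.9, 119.7]), 70.4, 944, array([466.8, 328.8,  37. ]))
scr (array([ 486.2, -292.1]), array([118.9,  28.2]), 27.1, 365, array([ 485.7, -286.7,   72.5]))
```

{"api": "play_rows", "payload": {
  "rows": [
    [0.019,-0.041,0,-8],
    [0.038,-0.082,0,-16],
    [0.057,-0.123,0,-24],
    [0.076,-0.164,0,-32],
    [0.095,-0.205,0,-40],
    [0.114,-0.246,0,-48],
    [0.133,-0.287,0,-56],
    [0.152,-0.328,0,-64],
    [0.171,-0.369,0,-72],
    [0.19,-0.41,0,-80]
  ]
}}

```text
time: 9.25
eef_pos: [472.7, 155.3, 227.6]
tcp_rot: [-0.004, 0.594, 0.804, 0.004]
ft_force: [0.8, -0.6, -0.7]
opening: 85.3
gripper_force: 0.0
```

```bash
python3 g.py 467.4,324,100,160.4
```

```text
t 9.25 pos [472.7 155.3 227.6] yaw 107.05 open 85.3 F [ 0.8 -0.6 -0.7] j [ 0.31  0.2  -0.12  1.25  0.01  1.58]
467.4,324,100,160.4 -> [0.1612, 0.0441, 0.1297] turn -53.35 world [467.4 324. ]
```

{"api": "play_rows", "payload": {
  "rows": [
    [0.036,0.01,0.01,-8],
    [0.074,0.02,0.03,-16],
    [0.112,0.03,0.05,-24],
    [0.148,0.04,0.08,-32],
    [0.161,0.044,0.11,-40],
    [0.161,0.044,0.13,-48],
    [0.161,0.044,0.13,-53.3],
    [0.161,0.044,0.13,-53.3],
    [0.161,0.044,0.13,-53.3]
  ]
}}

```text
time: 10.15
eef_pos: [468.8, 322.0, 99.6]
tcp_rot: [-0.002, 0.175, 0.985, 0.006]
ft_force: [0.1, -0.3, 0.6]
opening: 85.7
gripper_force: 0.0
```

```bash
python3 g.py 467.4,324,22,160.4
```

```text
t 10.15 pos [468.8 322.   99.6] yaw 159.86 open 85.7 F [ 0.1 -0.3  0.6] j [ 0.6   0.4  -0.18  0.99  0.01  0.95]
467.4,324,22,160.4 -> [0.0015, 0.0005, 0.0776] turn -0.54 world [467.4 324. ]
```

{"api": "play_rows", "payload": {
  "rows": [
    [0.001,0.001,0.035,-0.5],
    [0.001,0.001,0.065,-0.5],
    [0.001,0.001,0.077,-0.5],
    [0.001,0.001,0.077,-0.5],
    [0.001,0.001,0.077,-0.5]
  ]
}}

```text
time: 10.65
eef_pos: [468.4, 324.4, 23.4]
tcp_rot: [-0.002, 0.17, 0.985, 0.006]
ft_force: [0.7, 1.0, 0.5]
opening: 85.3
gripper_force: 0.0
```

{"api": "play_rows", "payload": {
  "rows": [
    [0,0,0,0],
    [0,0,0,0],
    [0,0,0,0],
    [0,0,0,0],
    [0,0,0,0],
    [0,0,0,0],
    [0,0,0,0],
    [0,0,0,0]
  ],
  "jaw": 1,
  "grip_force": 40
}}

```text
time: 11.45
eef_pos: [467.8, 324.1, 22.7]
tcp_rot: [-0.002, 0.169, 0.986, 0.006]
ft_force: [-1.0, -1.2, 5.5]
opening: 21.4
gripper_force: 40.0
```

```bash
python3 g.py p,0,0,160,102.1
```

```text
t 11.45 pos [467.8 324.1  22.7] yaw 160.52 open 21.4 F [-1.  -1.2  5.5] j [ 0.6   0.47 -0.28  0.81  0.01  0.94]
p,0,0,160,102.1 -> [-0.1634, -0.2555, -0.141] turn 58.42 world [537.  27.]
```

{"api": "play_rows", "payload": {
  "rows": [
    [0,0,-0.04,0],
    [0,0,-0.09,0],
    [-0.02,-0.03,-0.12,6],
    [-0.045,-0.07,-0.14,14],
    [-0.07,-0.11,-0.14,22],
    [-0.096,-0.15,-0.14,30],
    [-0.12,-0.19,-0.14,38],
    [-0.143,-0.225,-0.14,46],
    [-0.1634,-0.2555,-0.14,54],
    [-0.1634,-0.2555,-0.14,58.4]
  ]
}}

```text
time: 12.45
eef_pos: [537.5, 23.1, 158.0]
tcp_rot: [-0.005, 0.632, 0.775, 0.003]
ft_force: [0.6, 0.2, -3.0]
opening: 21.2
gripper_force: 40.4
```

{"api": "play_rows", "payload": {
  "rows": [
    [0,0,0,0],
    [0,0,0,0],
    [0,0,0,0]
  ]
}}

```text
time: 12.75
eef_pos: [536.7, 27.8, 158.3]
tcp_rot: [-0.005, 0.627, 0.779, 0.004]
ft_force: [0.2, 0.9, -3.1]
opening: 20.9
gripper_force: 40.4
```

```bash
python3 g.py p,0,0,84,102.1
python3 - <<'E'
from m import *
im,P,d,p=cloud('top'); X=P[...,2]
m=np.zeros((480,640),bool); m[225:325,262:385]=1
# gray platter edge, free parts
s=m&(X>53)&(X<66); ax=np.array([.978,.21]);ay=np.array([-.21,.978])
q=(P[s][:,:2]-[537,27]); Y=q@ay; Xp=q@ax; Z=P[s][:,2]
k=(abs(Xp)<75)&(abs(Y)<105); A=np.c_[Xp[k],Y[k],np.ones(k.sum())]
print(np.linalg.lstsq(A,Z[k],rcond=None)[0], np.percentile(Y[abs(Xp)<60],[1,99]),np.percentile(Xp,[1,99]))
E
```

```text
t 12.75 pos [536.7  27.8 158.3] yaw 102.29 open 20.9 F [ 0.2  0.9 -3.1] j [ 0.05  0.31 -0.15  1.11  0.01  1.4 ]
p,0,0,84,102.1 -> [-0.0018, 0.0002, 0.0743] turn 0.19 world [537.  27.]
[-2.74821257e-03  1.70332178e-02  6.05687553e+01] [-110.63742439  108.38445449] [-77.16245551  78.56789164]
```

{"api": "play_rows", "payload": {
  "rows": [
    [0,0,0.035,0],
    [0,0,0.06,0],
    [0,0,0.07,0],
    [0,0,0.0735,0],
    [0,0,0.0755,0],
    [0,0,0.0755,0]
  ]
}}

```text
time: 13.4
eef_pos: [537.3, 28.2, 83.9]
tcp_rot: [-0.004, 0.628, 0.778, 0.004]
ft_force: [-0.0, 0.2, -1.9]
opening: 21.0
gripper_force: 40.5
```

```bash
python3 g.py
```

```text
t 13.4 pos [537.3  28.2  83.9] yaw 102.15 open 21.0 F [-0.   0.2 -1.9] j [ 0.05  0.37 -0.27  0.93  0.01  1.4 ]
```

{"api": "play_rows", "payload": {
  "rows": [
    [0,0,0.001,0],
    [0,0,0.001,0]
  ]
}}

```text
time: 13.6
eef_pos: [537.5, 28.0, 83.2]
tcp_rot: [-0.004, 0.629, 0.778, 0.004]
ft_force: [-0.9, -0.8, 5.0]
opening: 21.6
gripper_force: 41.5
```

{"api": "play_rows", "payload": {
  "rows": [
    [0,0,0,0],
    [0,0,0,0],
    [0,0,0,0],
    [0,0,0,0],
    [0,0,-0.01,0],
    [0,0,-0.04,0],
    [0,0,-0.09,0],
    [0,0,-0.13,0],
    [0,0,-0.13,0]
  ],
  "jaw": 0
}}

```text
time: 14.5
eef_pos: [539.7, 26.5, 218.3]
tcp_rot: [-0.001, 0.628, 0.778, 0.007]
ft_force: [0.5, 0.3, -0.8]
opening: 85.5
gripper_force: 0.0
```

```bash
python3 g.py 523.5,-127,150,102
python3 - <<'E'
from m import *
im,d,p=grab('side'); save('side3.png',cv2.resize(im[190:310,280:440],(800,600),interpolation=cv2.INTER_CUBIC))
E
```

```text
t 14.5 pos [539.7  26.5 218.3] yaw 102.12 open 85.5 F [ 0.5  0.3 -0.8] j [ 0.04  0.27 -0.05  1.25  0.01  1.4 ]
523.5,-127,150,102 -> [-0.1474, -0.0486, 0.0663] turn 0.12 world [ 523.5 -127. ]
```

View pics/side3.png

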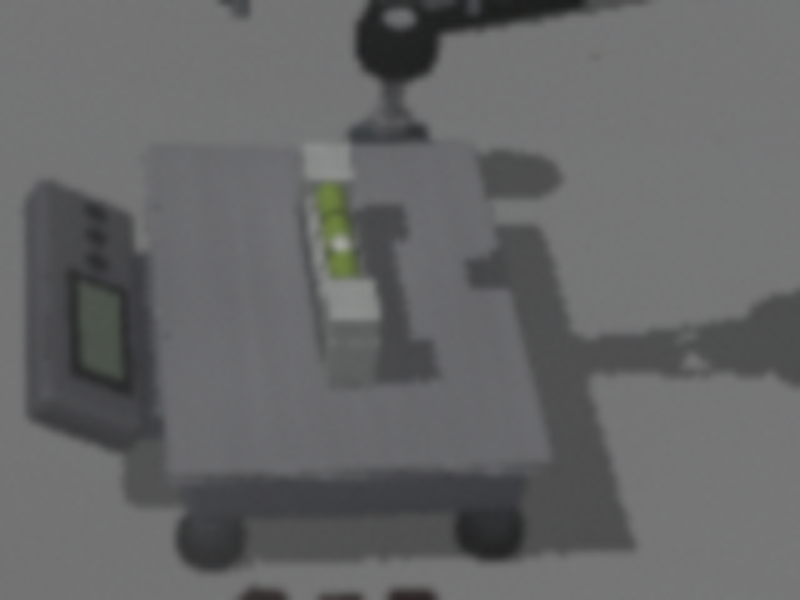

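The level stands upright in the middle of the platter with the bubble off towards the far (+y) end, at about (340,243) in the crop. The knob is at (398,40).

```bash
cat > b.py <<'E'
from m import *
P0=np.array([537,27.]);ax=np.array([.978,.21]);ay=np.array([-.21,.978])
import sys
for n in sys.argv[1:]:
    im,P,d,p=cloud(n); W=onz(p,UV,96).reshape(480,640,3); q=W[...,:2]-P0; x=q@ax; y=q@ay
    h=cv2.cvtColor(im,cv2.COLOR_RGB2HSV).astype(int)
    near=(abs(x)<22)&(abs(y)<75)
    g=near&(h[...,1]>90)&(h[...,0]>25)&(h[...,0]<50)&(h[...,2]>50)
    if g.sum()<10: print(n,'no green',g.sum()); continue
    # level body extent from depth; 40 mm ends
    e=near&(P[...,2]>84)&(P[...,2]<112)&(d>0)
    Q=(P[e][:,:2]-P0); Y=Q@ay; r=cv2.minAreaRect(np.c_[Q@ax,Y].astype(np.float32))
    print(n,'level rect',np.round(r[0],1),np.round(r[1],1),round(r[2],1),'green y',y[g].min().round(1),y[g].max().round(1))
    # profile along y of value & saturation near the vial axis
    gx=np.median(x[g]); v=near&(abs(x-gx)<5)
    sat=h[...,1]; val=h[...,2]
    for c in np.arange(-36,38,3):
        k=v&(abs(y-c)<1.6)
        if k.sum(): print(int(c),'S',int(sat[k].mean()),'V',int(val[k].mean()),end=' | ')
    print()
    w=v&(abs(y)<32)&(val>100); wt=np.clip(150-sat[w],0,None); 
    print('bubble y',round((y[w]*wt).sum()/wt.sum(),2) if wt.sum() else None)
E
python3 b.py side top; python3 g.py 523.7,-127,150,160
```

```text
side level rect [0.1 1.8] [ 22.2 123.2] 0.1 green y -31.8 25.8
-36 S 42 V 116 | -33 S 97 V 116 | -30 S 111 V 120 | -27 S 116 V 120 | -24 S 112 V 117 | -21 S 113 V 117 | -18 S 111 V 111 | -15 S 112 V 101 | -12 S 115 V 110 | -9 S 118 V 119 | -6 S 120 V 120 | -3 S 110 V 117 | 0 S 89 V 122 | 3 S 52 V 133 | 6 S 21 V 149 | 9 S 26 V 143 | 12 S 72 V 120 | 15 S 109 V 117 | 18 S 114 V 118 | 21 S 113 V 119 | 24 S 112 V 115 | 27 S 104 V 117 | 30 S 51 V 119 | 33 S 9 V 133 | 36 S 4 V 139 | 
bubble y 4.25
top no green 0
t 14.65 pos [536.9  26.4 212.2] yaw 102.12 open 85.4 F [-0.6  0.1 -0.4] j [ 0.04  0.28 -0.06  1.24  0.01  1.4 ]
523.7,-127,150,160 -> [-0.1479, -0.0451, 0.0604] turn -57.88 world [ 523.7 -127. ]
```

{"api": "play_rows", "payload": {
  "rows": [
    [-0.035,-0.011,0,-8],
    [-0.072,-0.022,0,-16],
    [-0.11,-0.033,0.01,-24],
    [-0.148,-0.045,0.03,-32],
    [-0.148,-0.045,0.06,-40],
    [-0.148,-0.045,0.06,-48],
    [-0.148,-0.045,0.06,-56],
    [-0.148,-0.045,0.06,-58],
    [-0.148,-0.045,0.06,-58],
    [-0.148,-0.045,0.06,-58]
  ]
}}

```text
time: 15.65
eef_pos: [523.4, -126.9, 149.3]
tcp_rot: [-0.003, 0.173, 0.985, 0.006]
ft_force: [0.7, 0.8, -0.1]
opening: 85.2
gripper_force: 0.0
```

```bash
python3 g.py 523.7,-127,91,160
```

```text
t 15.65 pos [ 523.4 -126.9  149.3] yaw 160.04 open 85.2 F [ 0.7  0.8 -0.1] j [-0.24  0.32 -0.16  1.1   0.01  0.1 ]
523.7,-127,91,160 -> [-0.0009, -0.0006, 0.0583] turn 0.04 world [ 523.7 -127. ]
```

{"api": "play_rows", "payload": {
  "rows": [
    [0,0,0.03,0],
    [0,0,0.05,0],
    [0,0,0.058,0],
    [0,0,0.058,0]
  ]
}}

```text
time: 16.05
eef_pos: [523.0, -126.1, 91.2]
tcp_rot: [-0.004, 0.173, 0.985, 0.006]
ft_force: [-0.6, 0.5, 0.5]
opening: 85.3
gripper_force: 0.0
```

{"api": "play_rows", "payload": {
  "rows": [
    [0,0,0,0],
    [0,0,0,0],
    [0,0,0,0],
    [0,0,0,0],
    [0,0,0,0],
    [0,0,0,0],
    [0,0,0,8],
    [0,0,0,16],
    [0,0,0,24],
    [0,0,0,32]
  ],
  "jaw": 1,
  "grip_force": 25
}}

```text
time: 17.05
eef_pos: [524.2, -127.8, 93.6]
tcp_rot: [-0.003, 0.44, 0.898, 0.004]
ft_force: [-3.3, -5.7, 6.6]
opening: 37.2
gripper_force: 24.7
```

{"api": "play_rows", "payload": {
  "rows": [
    [0,0,0,8],
    [0,0,0,16],
    [0,0,0,24],
    [0,0,0,32],
    [0,0,0,40],
    [0,0,0,48],
    [0,0,0,56],
    [0,0,0,64],
    [0,0,0,72],
    [0,0,0,80]
  ]
}}

```text
time: 18.05
eef_pos: [525.8, -127.9, 93.6]
tcp_rot: [-0.004, 0.914, 0.405, 0.002]
ft_force: [2.7, -6.1, 1.6]
opening: 37.3
gripper_force: 24.9
```

```bash
python3 g.py; sed -i 's/150-sat/85-sat/' b.py; python3 b.py side
```

```text
t 18.05 pos [ 525.8 -127.9   93.6] yaw 47.76 open 37.3 F [ 2.7 -6.1  1.6] j [-0.24  0.36 -0.25  0.96  0.01  2.06]
side level rect [0.2 3.4] [123.   22.4] 90.0 green y -31.9 25.8
-36 S 61 V 117 | -33 S 108 V 117 | -30 S 110 V 118 | -27 S 118 V 120 | -24 S 114 V 117 | -21 S 114 V 116 | -18 S 110 V 110 | -15 S 114 V 102 | -12 S 116 V 110 | -9 S 106 V 120 | -6 S 106 V 122 | -3 S 68 V 126 | 0 S 35 V 141 | 3 S 27 V 145 | 6 S 35 V 133 | 9 S 78 V 106 | 12 S 111 V 107 | 15 S 116 V 115 | 18 S 116 V 118 | 21 S 114 V 118 | 24 S 114 V 117 | 27 S 108 V 121 | 30 S 56 V 127 | 33 S 11 V 138 | 36 S 4 V 139 | 
bubble y 6.95
```

{"api": "play_rows", "payload": {
  "rows": [
    [0,0,0,8],
    [0,0,0,16],
    [0,0,0,22],
    [0,0,0,22],
    [0,0,0,22],
    [0,0,0,22],
    [0,0,0,22],
    [0,0,0,22],
    [0,0,0,22],
    [0,0,0,22]
  ]
}}

```text
time: 19.1
eef_pos: [526.1, -128.2, 93.7]
tcp_rot: [-0.004, 0.974, 0.226, 0.002]
ft_force: [4.5, -7.2, 1.8]
opening: 37.7
gripper_force: 25.0
```

{"api": "play_rows", "payload": {
  "rows": [
    [0,0,0,0],
    [0,0,0,0],
    [0,0,0,0],
    [0,0,0,0],
    [0,0,0,0]
  ]
}}

```text
time: 19.6
eef_pos: [526.1, -128.2, 93.7]
tcp_rot: [-0.004, 0.974, 0.226, 0.002]
ft_force: [4.0, -8.0, 0.6]
opening: 37.4
gripper_force: 25.0
```

```bash
python3 g.py; sed -i 's/abs(y)<32/abs(y+2)<24/' b.py
cat >> b.py <<'E'
    k=v&(abs(y+3)<33); Yk=y[k]; print('dark',[ (round(a,1),int(b)) for a,b in sorted(zip(Yk,val[k])) if b<104])
    save('bub%d.png'%int(ctrl.get_state()['time']*100),cv2.resize(im[200:280,310:390],(600,600),interpolation=cv2.INTER_CUBIC))
E
python3 b.py side; ls pics
```

```text
t 19.6 pos [ 526.1 -128.2   93.7] yaw 26.06 open 37.4 F [ 4.  -8.   0.6] j [-0.24  0.36 -0.25  0.96  0.01  2.44]
side level rect [0.1 3. ] [ 22.7 124.4] 0.0 green y -31.9 25.8
-36 S 62 V 116 | -33 S 109 V 117 | -30 S 109 V 119 | -27 S 118 V 120 | -24 S 113 V 117 | -21 S 113 V 116 | -18 S 110 V 109 | -15 S 109 V 99 | -12 S 95 V 112 | -9 S 61 V 130 | -6 S 48 V 128 | -3 S 29 V 142 | 0 S 30 V 144 | 3 S 62 V 131 | 6 S 100 V 114 | 9 S 111 V 100 | 12 S 112 V 108 | 15 S 116 V 115 | 18 S 115 V 118 | 21 S 114 V 118 | 24 S 114 V 117 | 27 S 106 V 120 | 30 S 55 V 128 | 33 S 10 V 138 | 36 S 4 V 139 | 
bubble y -2.66
dark [(np.float64(-24.6), 102), (np.float64(-21.1), 103), (np.float64(-17.7), 97), (np.float64(-14.5), 98), (np.float64(-14.3), 102), (np.float64(-14.2), 90), (np.float64(-11.1), 102), (np.float64(6.1), 103), (np.float64(9.1), 98), (np.float64(9.3), 102), (np.float64(9.4), 95), (np.float64(12.4), 102), (np.float64(12.8), 96), (np.float64(16.0), 101)]
bub1964.png
side0.png
side1.png
side2.png
side3.png
top0.png
```

{"api": "play_rows", "payload": {
  "rows": [
    [0,0,0,0],
    [0,0,0,0],
    [0,0,0,0],
    [0,0,0,0],
    [0,0,-0.03,0],
    [0,0,-0.07,0],
    [0,0,-0.1,0],
    [0,0,-0.1,0]
  ],
  "jaw": 0
}}

```text
time: 20.45
eef_pos: [526.1, -127.9, 196.3]
tcp_rot: [-0.005, 0.974, 0.226, 0.003]
ft_force: [0.2, -1.1, 0.5]
opening: 85.4
gripper_force: 0.0
```

```bash
python3 g.py p,0,3,150,12.1; python3 b.py side | grep -v S
```

```text
t 20.45 pos [ 526.1 -127.9  196.3] yaw 26.13 open 85.4 F [ 0.2 -1.1  0.5] j [-0.24  0.29 -0.08  1.2   0.01  2.44]
p,0,3,150,12.1 -> [0.0784, -0.1368, 0.0479] turn 14.03 world [536.4  29.9]
side level rect [0.3 3. ] [ 22.1 123.5] 0.2 green y -31.9 25.8
bubble y -2.38
dark [(np.float64(-24.6), 101), (np.float64(-21.1), 103), (np.float64(-17.7), 97), (np.float64(-14.5), 99), (np.float64(-14.3), 101), (np.float64(-14.2), 91), (np.float64(-11.1), 102), (np.float64(6.1), 103), (np.float64(9.1), 97), (np.float64(9.3), 102), (np.float64(9.4), 95), (np.float64(12.4), 101), (np.float64(12.8), 96), (np.float64(16.0), 101)]
```

{"api": "play_rows", "payload": {
  "rows": [
    [0.02,-0.035,0,4],
    [0.04,-0.07,0,8],
    [0.06,-0.105,0,12],
    [0.078,-0.135,0.01,14],
    [0.078,-0.135,0.035,14],
    [0.078,-0.135,0.055,14],
    [0.078,-0.135,0.055,14],
    [0.078,-0.135,0.055,14],
    [0.078,-0.135,0.055,14]
  ]
}}

```text
time: 21.4
eef_pos: [534.9, 28.5, 139.7]
tcp_rot: [-0.006, 0.994, 0.105, -0.0]
ft_force: [-0.5, 0.2, 0.6]
opening: 85.3
gripper_force: 0.0
```

```bash
python3 g.py p,0,1.5,115,12.1
python3 - <<'E'
from m import *
im,d,p=grab('side'); save('side4.png',cv2.resize(im[160:310,260:460],(800,600),interpolation=cv2.INTER_CUBIC))
E
```

```text
t 21.4 pos [534.9  28.5 139.7] yaw 12.09 open 85.3 F [-0.5  0.2  0.6] j [ 0.05  0.32 -0.19  1.06  0.01  2.98]
p,0,1.5,115,12.1 -> [0.0017, 0.0007, 0.0247] turn -0.01 world [536.7  28.5]
```

View pics/side4.png

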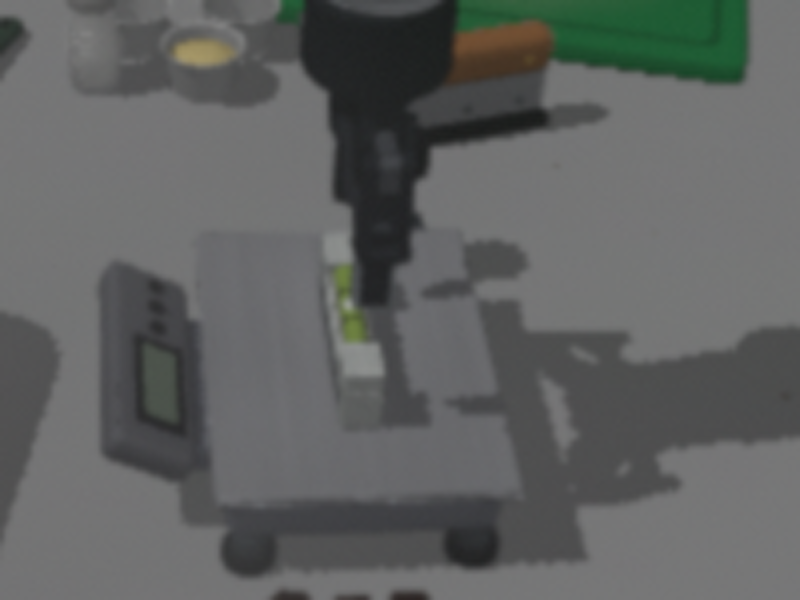

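Run:
```python
from m import *
im,P,d,p=cloud('side'); X=P[...,2]
P0=np.array([534.9,28.5]);ax=np.array([.978,.21]);ay=np.array([-.21,.978])
q=P[...,:2]-P0; x=q@ax; y=q@ay
for z0,z1 in((92,112),(116,126),(126,136),(136,150),(150,165)):
  s=(abs(x)<40)&(y>20)&(y<80)&(X>z0)&(X<z1)&(d>0)
  if s.sum()>2: print(z0,s.sum(),'x',np.percentile(x[s],[3,50,97]).round(1),'y',np.percentile(y[s],[3,50,97]).round(1),'zmin',X[s].min().round(1))
```

```text
92 147 x [-8.   2.4 12.5] y [23.6 50.8 62. ] zmin 92.1
136 41 x [-10.9   0.2   9.5] y [46.9 50.3 57.6] zmin 136.1
150 63 x [-9.9  1.3 10. ] y [47.8 55.9 57.9] zmin 150.4
```

{"api": "play_rows", "payload": {
  "rows": [
    [0.002,0,0.015,0],
    [0.002,0,0.027,0],
    [0.002,0,0.03,0],
    [0.002,0,0.032,0],
    [0.002,0,0.033,0],
    [0.002,0,0.033,0]
  ]
}}

```text
time: 22.1
eef_pos: [536.6, 29.5, 106.5]
tcp_rot: [-0.006, 0.994, 0.106, -0.001]
ft_force: [0.6, 0.2, 0.2]
opening: 85.3
gripper_force: 0.0
```

```bash
python3 g.py
```

```text
t 22.1 pos [536.6  29.5 106.5] yaw 12.12 open 85.3 F [0.6 0.2 0.2] j [ 0.05  0.35 -0.24  0.99  0.01  2.98]
```

{"api": "play_rows", "payload": {
  "rows": [
    [0,0,0.0005,0],
    [0,0,0.001,0],
    [0,0,0.001,0],
    [0,0,0.001,0]
  ]
}}

```text
time: 22.5
eef_pos: [536.8, 29.5, 106.3]
tcp_rot: [-0.006, 0.994, 0.106, -0.0]
ft_force: [-2.5, -0.1, 10.2]
opening: 85.3
gripper_force: 5.0
```

{"api": "play_rows", "payload": {
  "rows": [
    [0,0,0.0005,0],
    [0,0,0.001,0],
    [0,0,0.001,0],
    [0,0,0.001,0]
  ]
}}

```text
time: 22.9
eef_pos: [537.1, 29.5, 106.1]
tcp_rot: [-0.006, 0.994, 0.106, 0.001]
ft_force: [-5.2, 2.3, 19.3]
opening: 85.4
gripper_force: 9.4
```

{"api": "play_rows", "payload": {
  "rows": [
    [0,0,0,0],
    [0,0,0,0],
    [0,0,0,0],
    [0,0,0,0],
    [0,0,0,0],
    [0,0,0,0],
    [0,0,0,0],
    [0,0,0,0],
    [0,0,0,0],
    [0,0,0,0]
  ]
}}

```text
time: 23.9
eef_pos: [537.0, 29.5, 106.2]
tcp_rot: [-0.006, 0.994, 0.106, 0.001]
ft_force: [-5.2, 0.7, 19.0]
opening: 85.3
gripper_force: 9.4
```

```bash
python3 g.py; python3 b.py side
python3 - <<'E'
from m import *
im,d,p=grab('side'); save('side5.png',cv2.resize(im[190:350,250:460],(787,600),interpolation=cv2.INTER_CUBIC))
E
```

```text
t 23.9 pos [537.   29.5 106.2] yaw 12.11 open 85.3 F [-5.2  0.7 19. ] j [ 0.05  0.35 -0.24  0.98  0.01  2.98]
side level rect [0.2 5.3] [ 22.7 118.8] 0.1 green y -31.9 -7.7
-36 S 44 V 98 | -33 S 72 V 98 | -30 S 94 V 114 | -27 S 96 V 101 | -24 S 91 V 103 | -21 S 88 V 103 | -18 S 64 V 87 | -15 S 50 V 78 | -12 S 43 V 76 | -9 S 54 V 74 | -6 S 35 V 48 | -3 S 51 V 83 | 0 S 40 V 87 | 3 S 32 V 79 | 6 S 27 V 79 | 9 S 24 V 80 | 12 S 16 V 72 | 15 S 12 V 74 | 18 S 12 V 69 | 21 S 9 V 72 | 24 S 10 V 77 | 27 S 14 V 70 | 30 S 14 V 69 | 33 S 12 V 69 | 36 S 13 V 60 | 
bubble y -2.66
dark [(np.float64(-35.4), 100), (np.float64(-35.3), 61), (np.float64(-32.1), 99), (np.float64(-32.0), 103), (np.float64(-31.8), 66), (np.float64(-28.2), 68), (np.float64(-24.8), 68), (np.float64(-21.3), 68), (np.float64(-17.9), 99), (np.float64(-17.8), 65), (np.float64(-17.8), 42), (np.float64(-14.6), 101), (np.float64(-14.5), 80), (np.float64(-14.4), 54), (np.float64(-14.3), 39), (np.float64(-11.2), 96), (np.float64(-11.1), 76), (np.float64(-11.0), 51), (np.float64(-10.9), 41), (np.float64(-7.7), 90), (np.float64(-7.6), 5
[... 328 characters left out ...]
 99), (np.float64(9.1), 76), (np.float64(9.2), 62), (np.float64(9.3), 46), (np.float64(12.4), 93), (np.float64(12.4), 78), (np.float64(12.5), 70), (np.float64(12.6), 49), (np.float64(15.6), 92), (np.float64(15.7), 80), (np.float64(15.8), 73), (np.float64(15.9), 52), (np.float64(18.9), 101), (np.float64(19.0), 84), (np.float64(19.1), 73), (np.float64(19.1), 52), (np.float64(19.2), 39), (np.float64(22.2), 89), (np.float64(22.3), 73), (np.float64(22.4), 51), (np.float64(22.5), 40), (np.float64(25.5), 87), (np.float64(25.5), 72), (np.float64(25.6), 50), (np.float64(25.7), 39), (np.float64(28.6), 103), (np.float64(28.7), 85), (np.float64(28.7), 71), (np.float64(28.8), 48), (np.float64(28.9), 38)]
```

View pics/side5.png

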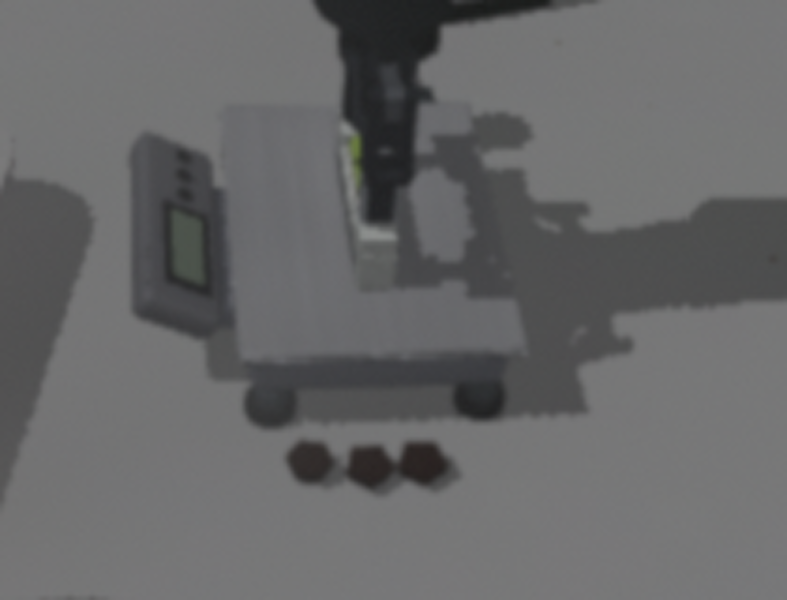

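Run:
```python
from m import *
P0=np.array([537,27.]);ax=np.array([.978,.21]);ay=np.array([-.21,.978])
for k in (0,None):
    im,P,d,p=cloud('side',k); q=P[...,:2]-P0; x=q@ax; y=q@ay; Z=P[...,2]
    s=(x>20)&(x<75)&(abs(y)<100)&(d>0)&(Z>52)&(Z<68); A=np.c_[x[s],y[s],np.ones(s.sum())]
    print(np.linalg.lstsq(A,Z[s],rcond=None)[0].round(4))
s=ctrl.get_state(); print(s['ft_force'])
```

```text
[-8.40000e-03  1.84000e-02  6.11428e+01]
[-0.00000e+00 -3.00000e-04  6.24045e+01]
[-6.16686579  1.05901789 19.55584193]
```

Under the press the platter's slope is about zero (-0.0003 rad), down from 0.018 at the start. The push is a steady 19 N.

```bash
python3 -c "
from station import ctrl
print(ctrl.hand_in())"
```

```text
the job is handed in; nothing more can be done
None
```

I handed the job in at about 24 s with the level pressed flat on the cleared platter at about 19 N. The gripper hid the bubble during the press, but it was centred just before and the platter still measured level (-0.0003 rad). The chunks and scraper are on the worktop, the bottle and shaker were not touched, and the judge returned no verdict.

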